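# Lock a tube rack onto the shaker with its socket key

### The job

Lower the tube rack fully down into the low-railed nest on the shaker's platform, either way round, and let go of it. Then fetch the T-handled socket key from its stand, fit it over the hex head recessed in the hold-down's collar and use the key to turn the head clockwise (seen from above) as far as it goes, so that the steel tongue lies over the end of the rack. Finally lift the key off and put it back upright, fully down in its stand, leaving the two specimen cups and the dish behind the shaker where they are.

Things in the scene. Friction and masses are not known exactly. Their poses are not given: they have to be found in the camera images.
- rack: white open tube rack, 58 x 154 x 70 mm (x, y, z), about 0.16 kg, with four capped tubes fixed in its middle holes, caps up to 92 mm. Origin: centre of its underside, z up, y along its length. Stands on the worktop at the robot's right. Side rails run along both long sides at heights 0-4, 30-34 and 64-68 mm: grasp across the 58 mm at mid length, about 60 mm up.
- nest (a point): centre of the nest floor on the low white shaker's platform (fixed; floor 42 mm above the worktop). Nest 66 (x) by 162 mm (y) inside, rails 10 mm high, 5 mm thick: play of 4 mm (x) and 4 to 7 mm (y) each side. Axes are the shaker's; a seated rack has its long axis along nest y, its origin here. The hold-down stands past the +y end (left, seen from the robot), up to 114 mm above the nest floor.
- hex (a point): foot of the steel hex head, on its vertical axis, 113 mm from nest centre along nest +y, 90 mm above nest floor. Head 20 mm across flats, 16 mm high plus a 3 mm cone, standing on a flat plate inside a fixed dark collar (40 mm inside, 47 outside, 24 high). Frame turns with the head: z up, x along the tongue; two flats face +x and -x. Turns with about 0.15 N m, stays where left.
- tongue (a joint): turn of hex head and tongue, rad: starts at 0 to 0.12 (open: tongue points mostly away from the robot, clear of the nest), grows clockwise seen from above, stops at 1.2 (fully home), where the tongue points along nest -y and reaches about 13 mm over the rack's end, 4 mm above its 70 mm high end plate.
- tongue_tip (a point): end of the steel tongue (14 mm wide, 6 mm thick, 49 mm from the hex's axis), at mid thickness, 77 mm above the nest floor, under the collar's plate
- key: T-handled socket key, 0.15 kg, 96 mm tall, starts upright in its stand. Origin: centre of the open lower end of the socket, z up. Hexagonal socket: 22 mm across flats inside, 22 mm deep, 33.5 mm over outer corners. Fully on the head, this origin is at hex. It goes on when key x is at a multiple of 60 degrees from hex x, within 8 degrees, and has up to 12 degrees of play before it drives.
- key_grip (a point): middle of the key's grey crossbar handle, 88 mm above the key's origin. The bar is 84 mm long along key x, 14 mm wide along key y, 16 mm high, with flat sides, on a 12 mm shaft. Same axes as the key.
- stand_floor (a point): centre of the floor of the round bore in the key's stand, a fixed white plastic block 62 x 62 x 42 mm on the worktop at the far right. Bore 38 mm wide, 37 mm deep (floor 5 mm above the worktop), chamfered mouth. The parked key's origin is here; any rotation will do.
- incubator_edge (a point): foot of the tall incubator's nearest vertical edge (its front left one); the incubator is fixed and taller than the arm's work. Its front runs from here to the robot's right, 15 degrees away from the robot; its left side runs straight back. Rack and key must be carried round in front of this edge, nearer the robot, with about 0.1 m to spare for the gripper.
- specimen_cup_0: lidded specimen cup, 65 mm wide, 68 mm high, behind the shaker; origin at the centre of its underside. Leave alone.
- specimen_cup_1: second lidded specimen cup, same size, behind the shaker; origin at the centre of its underside. Leave alone.
- petri_0: round dish, 59 mm wide, 15 mm high, behind the shaker; origin at the centre of its underside. Leave alone.
Things that resemble listed ones, but are neither listed nor needed, are in the scene too. There is more than one size of the part that bears stand_floor; the job needs the largest.

How it is judged:
By the outcome, as a careful person would: the job done as asked, in the order asked, and still so for the second after the job is handed in, with the robot touching nothing.
It also fails if it takes over 72 s, if anything falls off the work surface, if the arm or the gripper's body presses on something with over 40 N, if the wrist force passes 120 N, or if a joint passes its speed limit or range.

### The arm

A 6-joint arm with a two-finger parallel gripper is mounted at the origin on a cart in front of the work surface, level with it; the furniture and walls round the work are solid. World frame = base frame: x ahead of the robot, y to its left, z up, the work surface at z = 0. Lengths are in m, angles in degrees, forces in N, time in s.
With the tool pointing down it reaches from about 0.375 to 0.9 m from the base axis. Payload 3.1 kg.
Tool frame: the origin (TCP) lies between the finger pads; the fingertips stand 11 mm ahead of it and the grasp point (between the pads) lies 8 mm behind it; z points along the fingers, y is the line along which they close (so a half turn about z gives the same grasp; the last joint's range is limited). The gripper opens to 87 mm and grips with 3 to 60 N. Pads are 19 mm wide; open, the fingers measure 117 mm over their backs; the gripper's body (75 mm by 190 mm) begins 51 mm behind the grasp point.
Start: joints at [66.434, 30.224, 82.088, -0, 67.689, -10.227], TCP at [0.144, 0.608, 0.234] pointing down, gripper open.
Joint ranges: [-176.69, 176.69], [-43.24, 126.21], [12.49, 139.97], [-82, 262], [0, 151.66], [-163.58, 163.58]. Speed limits (degrees/s): [159.86, 159.86, 180, 180, 180, 180].

### API

Orientations are given as a 3x3 rotation matrix whose columns are the frame's x, y, z axes.
In Python, from rig import bot gives the robot as it stands.
- The arm moves only by the tool apply_moves, never from a script. Its argument "steps" is a list that holds one entry, the list of rows, each a list of 7 numbers: the shift along the tool's x, y, z in cm, then the turn, a rotation vector about the tool's x, y, z in degrees, then the gripper command: -1 is shut, 1 is fully open, values between are in proportion. In form: [[[dx, dy, dz, rx, ry, rz, jaw], ...]]. A call has 1 to 20 rows; each row is the pose to reach, as a shift and turn from the pose commanded when the call began, along the tool's axes at that moment; what a row does not reach only later rows make up. A row lasts 1/8 s, in which the tool goes at most 62.5 mm and 10.7 degrees, less where a joint would pass 70% of its speed; a pose out of reach is approached as far as the arm can. A call with a gripper value outside its range is refused whole. The fingers move at their own pace and stop on an object; the grip force is fixed at half the most. Time passes only in rows, so rows that repeat a pose let the fingers close. It gives the time, the measured TCP pose, the force, the opening and the grip force at its end, in the units of the state.
- bot.read_state(): the state, without advancing time (a new reading comes with each control period).
- bot.capture(name): name is "side" or "top"; returns the picture (400x640x3 uint8, blue, green, red); there is no depth.
- bot.camera_model(name): a dict with "intrinsics" (3x3 intrinsics, pixels), "R" (3x3) and "t" (3): a world point X has camera coordinates R X + t. Camera axes: x right, y down, z forward; pixel columns grow to the right and rows downward; lengths in m; the calibration is good to about 2 mm. A picture is of the moment at which its call begins. camera_model takes no time and is no camera call.
- bot.hand_in(): hands the job in; it is judged then, once.
The state is a dict: "time_s": time; "joint_positions": joint angles; "qvel": joint speeds; "tau": joint torques, N m; "position": TCP position; "tcp_rot": TCP orientation; "force": force on the tool from outside, world axes, zero at the start; "moment": the same for the moment, N m; "opening": opening from 0.0 (shut) to 1.0 (fully open); "grasp_force": force on a finger pad.
Only numpy, scipy, OpenCV 4.12 (cv2) and the standard library are available. Lean on these libraries where they do the work, as an engineer would, in place of code of your own. Each camera call takes 0.05 s, during which the arm holds its last target. There are 200 camera calls.

## Working session

There is one attempt and no reset: what is moved stays moved. The work goes in short steps, Python scripts to look and compute and a tool call to move; the robot and the scene stay as the last step left them, time stands still between calls to the robot, and variables do not carry over. Pictures are saved under pics/ and viewed, at most 13 in all, crops included, and the job is handed in when it is done.

Besides the shell and the picture viewer there is one more tool, called after "Request:" in YAML: its name, and indented under it one key for each argument. apply_moves: Moves the arm, as the interface text tells. Its arguments: {"type":"object","properties":{"steps":{"type":"array","items":{"type":"array","items":{"type":"array","items":{"type":"number"}}}}},"required":["steps"]}

```bash
mkdir -p pics; ls; python3 - <<'E'
from rig import bot
import cv2,numpy as np
for n in("side","top"):
    im=bot.capture(n);cv2.imwrite(f"pics/{n}0.png",im)
    m=bot.camera_model(n);print(n,np.round(m["intrinsics"],1).tolist(),np.round(m["R"],4).tolist(),np.round(m["t"],4).tolist(),"C",-np.array(m["R"]).T@np.array(m["t"]))
s=bot.read_state();print(s)
E
```

```text
pics
side [[467.7, 0.0, 318.9], [0.0, 467.7, 199.8], [0.0, 0.0, 1.0]] [[-0.9948, -0.1002, 0.0173], [-0.058, 0.4202, -0.9056], [0.0835, -0.9019, -0.4239]] [0.5887, 0.1244, 1.4442] C [0.4722089  1.30914282 0.71469718]
top [[373.5, 0.0, 317.8], [0.0, 373.5, 199.2], [0.0, 0.0, 1.0]] [[0.0251, -0.9993, 0.0264], [-0.9853, -0.0292, -0.1683], [0.1689, -0.0218, -0.9854]] [-0.0137, 0.5978, 0.9742] C [0.42477791 0.02499348 1.06092264]
{'time_s': 0.1, 'joint_positions': array([ 6.64336417e+01,  3.02744860e+01,  8.21475142e+01,  1.53206233e-03,
        6.76888452e+01, -1.02276284e+01]), 'qvel': array([-0.02191475, -0.1399745 , -0.23791698, -0.01167264,  0.0355643 ,
       -0.01274746]), 'tau': array([-2.37857648e-04, -4.40986347e+01, -1.77151787e+01,  6.34587044e-02,
        5.34368400e-02, -1.45500968e-05]), 'position': array([0.14390808, 0.60756993, 0.23266888]), 'tcp_rot': array([[-9.73020651e-01,  2.30716662e-01, -7.96155328e-04],
       [ 2.30717742e-01,  9.73019123e-01, -1.76337457e-03],
       [ 3.67834465e-04, -1.89948703e-03, -9.99998128e-01]]), 'force': array([-0.75291711, -0.61212411,  0.28711912]), 'moment': array([0.00725697, 0.02859634, 0.03727499]), 'grasp_force': 0.0, 'opening': 0.9982556166606347}
```

View pics/side0.png

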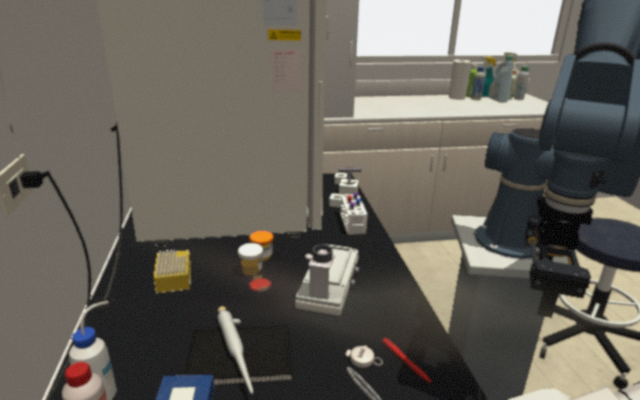

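View pics/top0.png

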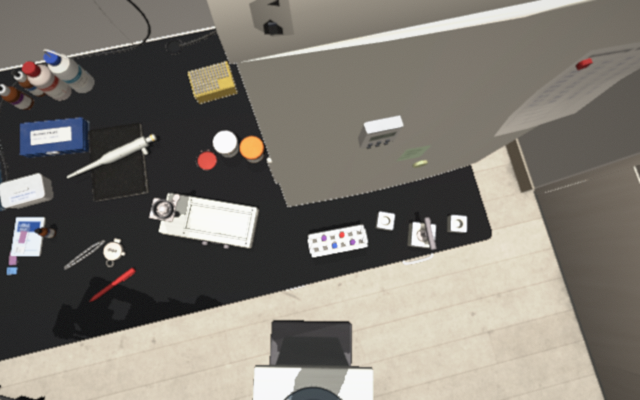

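The side view shows the shaker at about (328,277), the rack at (352,215) and the stands around (347,185). The top view shows the shaker at about (208,220) and the rack at (338,240). It also shows three candidate stands at (386,221), (422,235) and (458,224). The middle one holds the key and looks the largest. I'll confirm that in an enlarged crop.

```bash
cat > h.py <<'E'
import cv2,numpy as np
from rig import bot
def cam(n):
    m=bot.camera_model(n);return [np.array(m[k]) for k in("intrinsics","R","t")]
def ray(n,uv):
    K,R,t=cam(n);d=R.T@np.linalg.solve(K,[uv[0],uv[1],1]);return -R.T@t,d
def atz(n,uv,z):
    c,d=ray(n,uv);return c+d*(z-c[2])/d[2]
def proj(n,X):
    K,R,t=cam(n);p=K@(R@np.array(X,float)+t);return p[:2]/p[2]
def crop(im,x0,y0,x1,y1,s,step=10):
    c=cv2.resize(im[y0:y1,x0:x1],None,fx=s,fy=s,interpolation=cv2.INTER_CUBIC)
    for x in range(-(-x0//step)*step,x1,step):
        X=int((x-x0+.5)*s);cv2.line(c,(X,0),(X,6),(0,255,255),1);cv2.putText(c,str(x),(X-10,16),0,.35,(0,255,255),1)
    for y in range(-(-y0//step)*step,y1,step):
        Y=int((y-y0+.5)*s);cv2.line(c,(0,Y),(6,Y),(0,255,255),1);cv2.putText(c,str(y),(8,Y+4),0,.35,(0,255,255),1)
    return c
E
python3 - <<'E'
from h import *
t=cv2.imread("pics/top0.png");s=cv2.imread("pics/side0.png")
cv2.imwrite("pics/c1.png",np.vstack([crop(t,300,203,477,268,4.5),np.hstack([crop(t,148,188,265,255,4.5),np.zeros((302,270,3),np.uint8)])])[:600,:800])
a=crop(s,290,235,365,315,7);b=crop(s,322,160,372,240,5)
c=np.zeros((560,780,3),np.uint8);c[:560,:525]=a;c[:400,527:777]=b
cv2.imwrite("pics/c2.png",c)
E
```

```text
(no output)
```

View pics/c1.png

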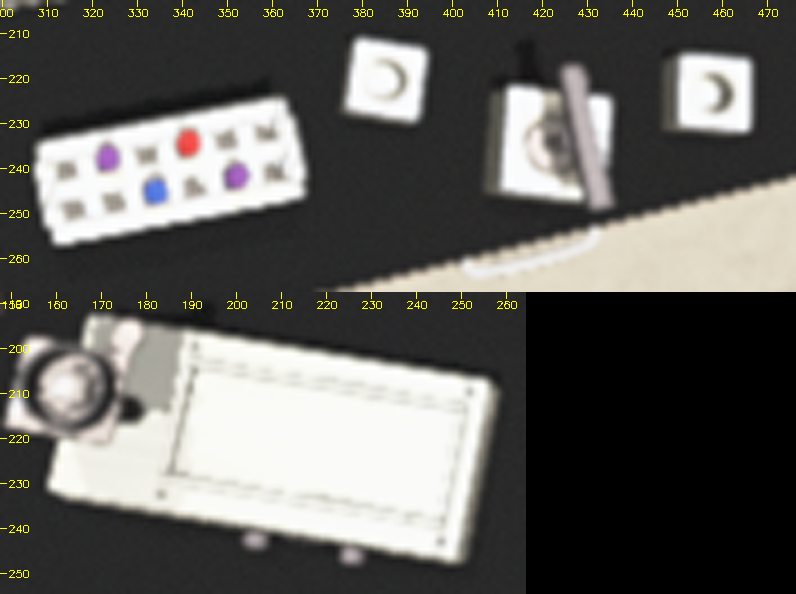

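View pics/c2.png

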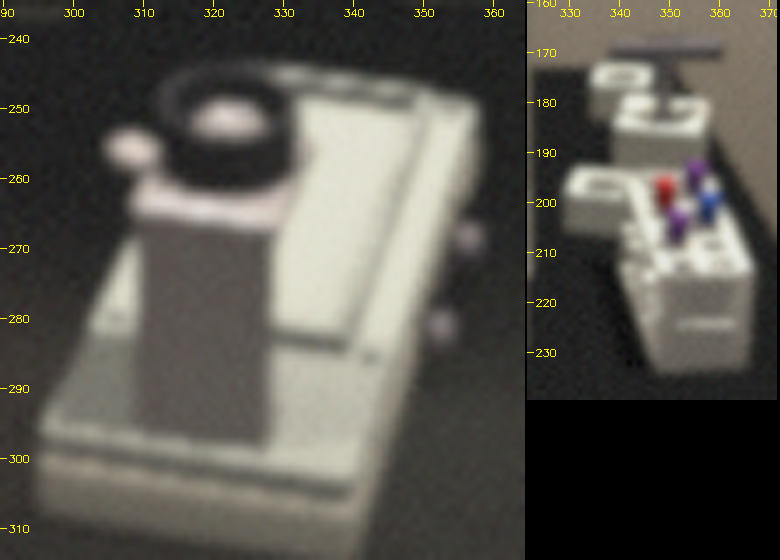

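The middle stand at (422,235) is the largest and has the key in it. The stands at (386,221) and (458,224) are the small decoys, so they're ruled out. The hex shows at (162.4,208.7) in the top view, and the pinkish tongue tip at about (176.5,197). Next I'll fit the poses.

```bash
cat > fit.py <<'E'
from h import *
from scipy.optimize import least_squares
def P(p,l):
    c,s=np.cos(p[2]),np.sin(p[2]);return [p[0]+c*l[0]-s*l[1],p[1]+s*l[0]+c*l[1],l[2]]
def fit(obs,p0,name):
    f=lambda p:np.concatenate([proj(n,P(p,l))-uv for n,l,uv in obs])
    r=least_squares(f,p0,loss="soft_l1");print(name,np.round(r.x[:2],4),"yaw",round(np.degrees(r.x[2]),2),"res",np.round(f(r.x),1));return r.x
a,b,h=.029,.077,.070
fit([("top",(a,b,h),(307.7,234.3)),("top",(a,-b,h),(362.8,224.3)),("top",(-a,-b,h),(367.5,246.1)),("top",(-a,b,h),(312.4,256.7)),
 ("side",(a,b,h),(345.7,215.1)),("side",(-a,b,h),(366.5,213.1)),("side",(a,b,0),(348.1,233.9)),("side",(-a,b,0),(365.7,232.7))],[.5,-.1,.2],"rack")
g=.042
fit([("top",(g,0,.101),(426.6,217.2)),("top",(-g,0,.101),(432.8,248.5)),("side",(g,0,.095),(337.7,169.8)),("side",(-g,0,.095),(360.5,169.8))],[.5,-.3,0],"key")
q=.031
fit([("top",(q,q,.042),(411.3,220.9)),("top",(q,-q,.042),(435.5,224.1)),("top",(-q,-q,.042),(433.7,247)),("top",(-q,q,.042),(410.6,244.7)),
("side",(q,q,.042),(338.5,181+2.5)),("side",(-q,q,.042),(357,185.5))],[.5,-.3,0],"stand")
T=lambda X,Y:(148+X/4.5-.5,188+(Y-292.5)/4.5-.5)
m=.0355;n=.0835
N=[("top",(m,n,.052),T(192,362)),("top",(m,-n,.052),T(467,403)),("top",(-m,-n,.052),T(447,522)),("top",(-m,n,.052),T(170,475))]
fit(N,[.5,.2,-.1],"nest only")
H=[("top",(0,.113,.151),(162.4,208.7)),("side",(0,.113,.149),(322.4,251.4)),("top",(0,.113,.156),T(68,388))]
x=fit(N+H,[.5,.2,-.1],"nest+hex")
hx=P(x,(0,.113,0));print("hex",hx)
for n_,uv in(("top",(176.2,197.5)),("side",(308.5,256.5))):
    X=atz(n_,uv,.121);d=X[:2]-hx[:2];print("tongue",X,np.hypot(*d),np.degrees(np.arctan2(d[1],d[0])))
print("tongue q=0 angle",np.degrees(x[2])-90+68.75)
print("edge",atz("top",(289,205),0), atz("side",(310,235),0))
E
python3 fit.py
```

```text
rack [ 0.4867 -0.0528] yaw 11.76 res [-0.4  0.1  1.3 -0.1  0.9 -0.4 -1.3 -0.5  2.7 -0.9  0.5  0.5 -0.7  0.3
 -0.   0.8]
key [ 0.5105 -0.2878] yaw 9.8 res [-0.2 -0.6 -0.1  0.2  0.2 -0.7  0.3 -0.9]
stand [ 0.5108 -0.2888] yaw -4.81 res [ 1.2  0.8 -0.7  0.1 -0.2 -0.3  0.4 -0.5  0.7  1.3 -0.9  0.8]
nest only [0.5322 0.2691] yaw -7.28 res [ 0.4 -0.2  0.1  0.1 -0.2 -0.4 -0.3  0.5]
nest+hex [0.5322 0.2693] yaw -7.25 res [ 0.3 -0.2  0.   0.1 -0.3 -0.4 -0.3  0.5  0.5 -0.1  0.5 -0.6 -0.5 -0.4]
hex [np.float64(0.5464739600823166), np.float64(0.38138257585852975), 0]
tongue [0.57979208 0.36244376 0.121     ] 0.03832461298165932 -29.61493216930959
tongue [0.58175573 0.36582693 0.121     ] 0.038558809381509414 -23.79256296245281
tongue q=0 angle -28.504929767544397
edge [0.58746784 0.08361811 0.        ] [0.61448672 0.04895083 0.        ]
```

```bash
cat > go.py <<'E'
import sys,numpy as np
from rig import bot
from scipy.spatial.transform import Rotation as Ro
# args: x,y,z,theta ...   waypoint shifts from the present measured pose
s=bot.read_state();R=s["tcp_rot"];p=s["position"]
th=np.degrees(np.arctan2(R[1,1],R[0,1]))
print("t",s["time_s"],"p",np.round(p,4),"th",round(th,2),"J",np.round(s["joint_positions"],1),"F",np.round(s["force"],1),"Mz",round(s["moment"][2],2),"op",round(s["opening"],3))
for a in sys.argv[1:]:
    x,y,z,t=map(float,a.split(","));t=np.radians(t);c,n=np.cos(t),np.sin(t)
    Rd=np.array([[-n,c,0],[c,n,0],[0,0,-1]])
    print(a,"->",np.round(R.T@(np.array([x,y,z])-p)*100,2),np.round(Ro.from_matrix(R.T@Rd).as_rotvec(degrees=True),2))
E
python3 go.py .4867,-.0528,.18,11.76 .4867,-.0528,.052,11.76
```

```text
t 0.1 p [0.1439 0.6076 0.2327] th 76.66 J [ 66.4  30.3  82.1   0.   67.7 -10.2] F [-0.8 -0.6  0.3] Mz 0.04 op 0.998
.4867,-.0528,.18,11.76 -> [-48.59 -56.34   5.36] [-1.10e-01  4.00e-02  6.49e+01]
.4867,-.0528,.052,11.76 -> [-48.6  -56.31  18.16] [-1.10e-01  4.00e-02  6.49e+01]
```

Request:
apply_moves:
  steps:
    - [[-2,-2.3,0,0,0,3,1],[-5.5,-6.3,0.3,0,0,8,1],[-9,-10.5,0.5,0,0,13,1],[-13,-15,1,0,0,18,1],[-17,-20,1.5,0,0,24,1],[-21,-24.5,2,0,0,30,1],[-25,-29,2.5,0,0,36,1],[-29,-33.6,3,0,0,42,1],[-33,-38.3,3.5,0,0,48,1],[-37,-43,4,0,0,53,1],[-41,-47.5,4.5,0,0,58,1],[-44.5,-51.6,5,0,0,62,1],[-47,-54.5,5.2,0,0,64,1],[-48.3,-56,5.3,0,0,64.9,1],[-48.6,-56.3,5.4,0,0,64.9,1],[-48.6,-56.3,5.4,0,0,64.9,1],[-48.6,-56.3,5.4,0,0,64.9,1]]

```text
time_s: 2.22
position: [0.4862, -0.0503, 0.1796]
tcp_rot: [[-0.206, 0.979, -0.001], [0.979, 0.206, 0.001], [0.001, -0.001, -1.0]]
force: [0.0, -0.7, -0.2]
opening: 0.999
grasp_force: 0.0
```

```bash
python3 go.py .4867,-.0528,.052,11.76; python3 - <<'E'
from h import *
t=bot.capture("top");s=bot.capture("side")
a=crop(s,315,130,395,245,4.8);b=crop(t,150,185,250,255,4.5)
c=np.zeros((560,800,3),np.uint8);c[:a.shape[0],:a.shape[1]]=a;c[:b.shape[0],385:385+b.shape[1]]=b[:,:415]
cv2.imwrite("pics/c3.png",c)
E
```

```text
t 2.225 p [ 0.4862 -0.0503  0.1796] th 11.86 J [-19.   24.5 104.5   0.   51.1 -30.9] F [ 0.  -0.7 -0.2] Mz -0.03 op 0.999
.4867,-.0528,.052,11.76 -> [-2.600e-01  1.000e-02  1.276e+01] [-0.05 -0.04  0.1 ]
```

View pics/c3.png

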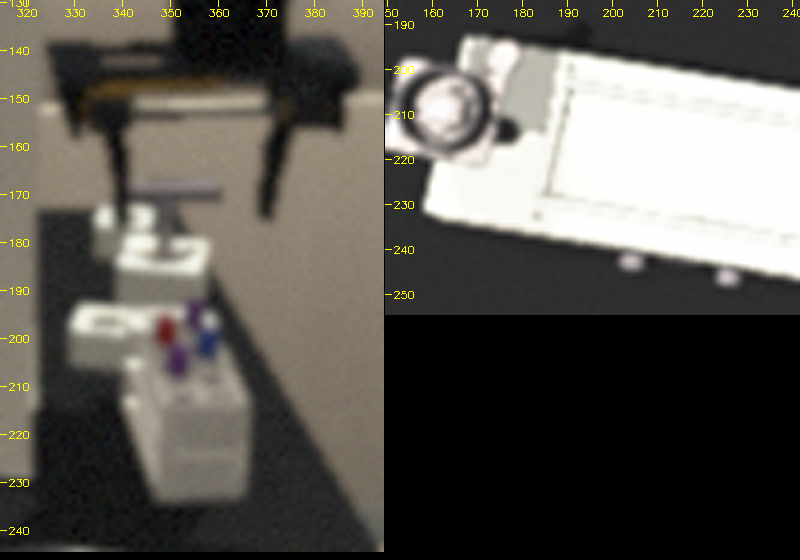

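The gripper is over the rack with its fingers at (122,205) and (267,215). Neither finger lines up with a rail, so it can go down.

Request:
apply_moves:
  steps:
    - [[-0.2,0,1.5,0,0,0,1],[-0.3,0,4,0,0,0,1],[-0.3,0,7,0,0,0,1],[-0.3,0,9.5,0,0,0,1],[-0.3,0,11.5,0,0,0,1],[-0.3,0,12.5,0,0,0,1],[-0.3,0,12.8,0,0,0,1],[-0.3,0,12.8,0,0,0,0.5],[-0.3,0,12.8,0,0,0,0],[-0.3,0,12.8,0,0,0,-0.5],[-0.3,0,12.8,0,0,0,-1],[-0.3,0,12.8,0,0,0,-1],[-0.3,0,12.8,0,0,0,-1]]

```text
time_s: 3.95
position: [0.4877, -0.0548, 0.0519]
tcp_rot: [[-0.204, 0.979, 0.0], [0.979, 0.204, -0.0], [-0.0, 0.0, -1.0]]
force: [-0.9, -0.8, 5.0]
opening: 0.654
grasp_force: 29.4
```

```bash
python3 go.py .4867,-.0528,.15,11.76 .44,.07,.17,5 .5322,.2693,.17,-7.25
```

```text
t 3.95 p [ 0.4877 -0.0548  0.0519] th 11.77 J [-19.5  38.  109.2  -0.   32.7 -31.2] F [-0.9 -0.8  5. ] Mz -0.01 op 0.654
.4867,-.0528,.15,11.76 -> [ 0.22 -0.06 -9.81] [0.01 0.01 0.01]
.44,.07,.17,5 -> [ 13.19  -2.13 -11.81] [0.01 0.01 6.77]
.5322,.2693,.17,-7.25 -> [ 30.82  10.96 -11.82] [1.000e-02 1.000e-02 1.902e+01]
```

Request:
apply_moves:
  steps:
    - [[0,0,-0.7,0,0,0,-1],[0,0,-2.5,0,0,0,-1],[0.2,0,-5,0,0,0,-1],[1,-0.3,-7.5,0,0,1,-1],[3,-0.7,-9.5,0,0,2,-1],[6,-1.3,-11,0,0,4,-1],[9.5,-1.9,-11.8,0,0,6,-1],[13,-2,-11.8,0,0,8,-1],[16.5,-0.8,-11.8,0,0,10,-1],[19.5,1.2,-11.8,0,0,12,-1],[22.5,3.8,-11.8,0,0,14,-1],[25,6.2,-11.8,0,0,16,-1],[27.3,8.2,-11.8,0,0,17.5,-1],[29,9.6,-11.8,0,0,18.5,-1],[30,10.5,-11.8,0,0,19,-1],[30.4,10.9,-11.8,0,0,19,-1],[30.6,11,-11.8,0,0,19,-1],[30.6,11,-11.8,0,0,19,-1],[30.6,11,-11.8,0,0,19,-1]]

```text
time_s: 6.32
position: [0.5328, 0.2667, 0.1696]
tcp_rot: [[0.127, 0.992, -0.0], [0.992, -0.127, -0.0], [-0.0, -0.0, -1.0]]
force: [-0.2, -0.6, -1.6]
opening: 0.649
grasp_force: 29.9
```

```bash
python3 go.py .5320,.2673,.13,-7.25 .5320,.2673,.094,-7.25; python3 - <<'E'
from h import *
t=bot.capture("top");s=bot.capture("side")
a=crop(s,285,200,385,320,4.8);b=crop(t,145,170,275,265,3.1)
c=np.zeros((580,800,3),np.uint8);c[:a.shape[0],:a.shape[1]]=a[:580];b=b[:, :315];c[:b.shape[0],485:485+b.shape[1]]=b
cv2.imwrite("pics/c4.png",c)
E
```

```text
t 6.325 p [0.5328 0.2667 0.1696] th -7.27 J [15.9 32.5 89.9 -0.  57.6 23.1] F [-0.2 -0.6 -1.6] Mz 0.02 op 0.649
.5320,.2673,.13,-7.25 -> [ 0.05 -0.09  3.96] [-0.02  0.02 -0.02]
.5320,.2673,.094,-7.25 -> [ 0.05 -0.09  7.56] [-0.02  0.02 -0.02]
```

View pics/c4.png

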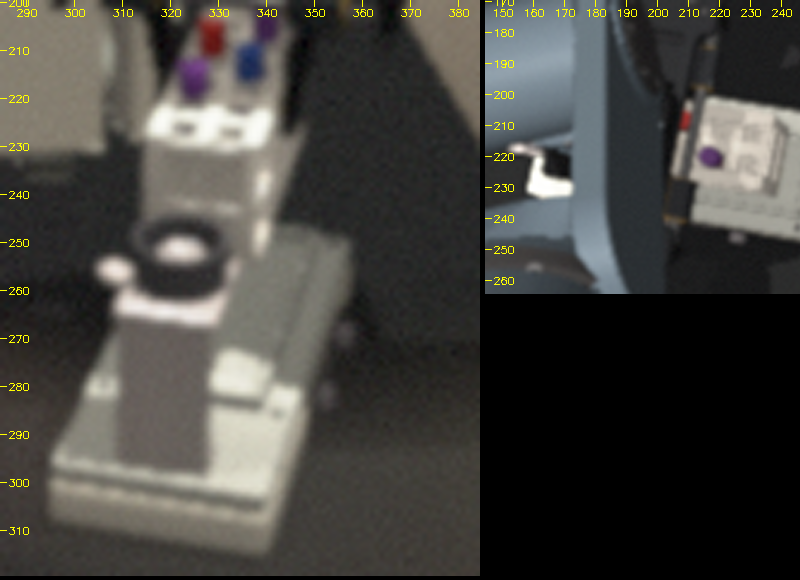

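The rack hangs level above the nest. The top edge of its end plate runs from about (315.5,228.5) to (340.3,230.3) in the side view. I'll compare that with the prediction.

```bash
python3 - <<'E'
from h import *
th=np.radians(-7.27)
for off in(0,.002,.004):
    for a in(.029,-.029):
        for z in (.1876,.1176):
            l=(a,.077+off);X=[.5328+np.cos(th)*l[0]-np.sin(th)*l[1],.2667+np.sin(th)*l[0]+np.cos(th)*l[1],z]
            print(off,a,z,np.round(proj("side",X),1))
E
```

```text
0 0.029 0.1876 [314.4 226.8]
0 0.029 0.1176 [314.1 252.2]
0 -0.029 0.1876 [338.5 229.9]
0 -0.029 0.1176 [337.5 255.4]
0.002 0.029 0.1876 [314.3 227.2]
0.002 0.029 0.1176 [313.9 252.6]
0.002 -0.029 0.1876 [338.4 230.3]
0.002 -0.029 0.1176 [337.4 255.9]
0.004 0.029 0.1876 [314.1 227.6]
0.004 0.029 0.1176 [313.7 253.1]
0.004 -0.029 0.1876 [338.2 230.7]
0.004 -0.029 0.1176 [337.2 256.3]
```

Request:
apply_moves:
  steps:
    - [[0,0,1,0,0,0,-1],[0,-0.1,2.5,0,0,0,-1],[0,-0.1,4,0,0,0,-1],[0,-0.1,5.2,0,0,0,-1],[0,-0.1,6,0,0,0,-1],[0,-0.1,6.5,0,0,0,-1],[0,-0.1,6.9,0,0,0,-1],[0,-0.1,7.2,0,0,0,-1],[0,-0.1,7.4,0,0,0,-1],[0,-0.1,7.5,0,0,0,-1],[0,-0.1,7.55,0,0,0,-1],[0,-0.1,7.55,0,0,0,-1]]

```text
time_s: 7.92
position: [0.5321, 0.2674, 0.0941]
tcp_rot: [[0.126, 0.992, 0.0], [0.992, -0.126, 0.0], [0.0, 0.0, -1.0]]
force: [-0.9, 0.3, -1.9]
opening: 0.647
grasp_force: 29.9
```

Request:
apply_moves:
  steps:
    - [[0,0,0.05,0,0,0,-1],[0,0,0.1,0,0,0,-1],[0,0,0.1,0,0,0,-1]]

```text
time_s: 8.3
position: [0.5321, 0.2674, 0.0939]
tcp_rot: [[0.126, 0.992, 0.001], [0.992, -0.126, 0.0], [0.0, 0.001, -1.0]]
force: [-2.4, -0.5, 5.4]
opening: 0.647
grasp_force: 29.4
```

Request:
apply_moves:
  steps:
    - [[0,0,0,0,0,0,0],[0,0,0,0,0,0,1],[0,0,0,0,0,0,1],[0,0,0,0,0,0,1],[0,0,-1,0,0,0,1],[0,0,-3,0,0,0,1],[0,0,-6,0,0,0,1],[0,0,-9,0,0,0,1],[0,0,-11,0,0,0,1],[0,0,-12,0,0,0,1]]

```text
time_s: 9.55
position: [0.5328, 0.2676, 0.215]
tcp_rot: [[0.126, 0.992, 0.003], [0.992, -0.126, 0.001], [0.001, 0.003, -1.0]]
force: [0.1, -0.3, -0.2]
opening: 1.003
grasp_force: 0.0
```

```bash
python3 go.py .44,.08,.2,-40 .51,-.2,.19,-80.2 .5106,-.2882,.17,-80.2 .5106,-.2882,.085,-80.2
```

```text
t 9.55 p [0.5328 0.2676 0.215 ] th -7.24 J [15.9 29.2 87.6 -0.  63.1 23.2] F [ 0.1 -0.3 -0.2] Mz -0.02 op 1.003
.44,.08,.2,-40 -> [-19.78  -6.84   1.46] [ 0.13 -0.11 32.76]
.51,-.2,.19,-80.2 -> [-46.67   3.63   2.45] [ 0.09 -0.16 72.96]
.5106,-.2882,.17,-80.2 -> [-55.42   4.79   4.45] [ 0.09 -0.16 72.96]
.5106,-.2882,.085,-80.2 -> [-55.43   4.77  12.95] [ 0.09 -0.16 72.96]
```

Request:
apply_moves:
  steps:
    - [[-1,-0.5,0,0,0,1,1],[-4,-2,0,0,0,5,1],[-8,-3.7,0.5,0,0,10,1],[-12,-5.2,0.8,0,0,17,1],[-16,-6.3,1.2,0,0,25,1],[-20,-6.8,1.5,0,0,33,1],[-24.5,-6.2,1.5,0,0,41,1],[-29,-5,1.5,0,0,49,1],[-33.5,-3,1.5,0,0,57,1],[-38,-0.8,1.8,0,0,63,1],[-42.5,1.5,2,0,0,69,1],[-47,3.3,2.5,0,0,72,1],[-51,4.2,3,0,0,73,1],[-53.8,4.6,3.8,0,0,73,1],[-55.1,4.8,4.3,0,0,73,1],[-55.4,4.8,4.5,0,0,73,1],[-55.4,4.8,4.5,0,0,73,1],[-55.4,4.8,4.5,0,0,73,1]]

```text
time_s: 11.8
position: [0.5099, -0.2871, 0.1683]
tcp_rot: [[0.985, 0.171, -0.0], [0.171, -0.985, 0.0], [-0.0, -0.0, -1.0]]
force: [0.3, -1.0, -0.4]
opening: 1.005
grasp_force: 0.0
```

```bash
python3 go.py .5106,-.2882,.085,-80.2; python3 - <<'E'
from h import *
t=bot.capture("top");s=bot.capture("side")
a=crop(s,285,225,385,325,4.0);b=crop(s,315,120,400,215,4.6)
c=np.zeros((580,800,3),np.uint8);c[:a.shape[0],:a.shape[1]]=a;b=b[:, :390];c[:b.shape[0],405:405+b.shape[1]]=b
b=crop(t,145,185,265,255,3.2)[:,:384]; d=c[440:440+140,405:];c[402:578,:384]=b[:176]
cv2.imwrite("pics/c5.png",c)
E
```

```text
t 11.8 p [ 0.5099 -0.2871  0.1683] th -80.17 J [-40.3  31.9  91.5   0.   56.6  39.8] F [ 0.3 -1.  -0.4] Mz 0.03 op 1.005
.5106,-.2882,.085,-80.2 -> [0.05 0.13 8.33] [-0.02  0.01  0.03]
```

View pics/c5.png

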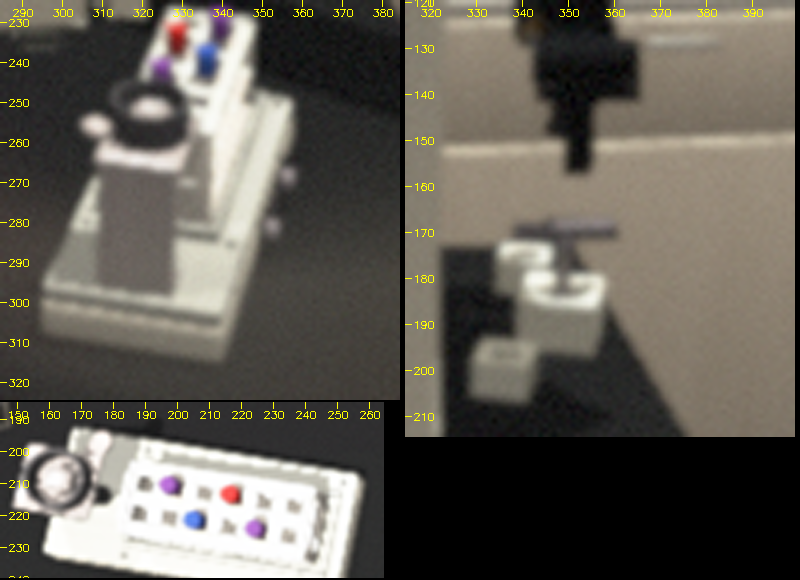

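The rack sits in the nest, and in the side view the gripper lines up over the key bar at (349,170). It can go down and grip.

Request:
apply_moves:
  steps:
    - [[0,0.1,1.5,0,0,0,1],[0,0.1,4,0,0,0,1],[0,0.1,6.5,0,0,0,1],[0,0.1,7.8,0,0,0,1],[0,0.1,8.3,0,0,0,1],[0,0.1,8.3,0,0,0,1],[0,0.1,8.3,0,0,0,0.3],[0,0.1,8.3,0,0,0,-0.4],[0,0.1,8.3,0,0,0,-0.8],[0,0.1,8.3,0,0,0,-1],[0,0.1,8.3,0,0,0,-1],[0,0.1,8.3,0,0,0,-1],[0,0.1,8.3,0,0,0,-1]]

```text
time_s: 13.52
position: [0.5101, -0.2892, 0.085]
tcp_rot: [[0.986, 0.17, -0.0], [0.17, -0.986, 0.0], [-0.0, -0.0, -1.0]]
force: [-0.5, 1.3, 0.6]
opening: 0.286
grasp_force: 0.0
```

```bash
python3 go.py .5106,-.2882,.19,-80.2 .44,.08,.25,-40 .5465,.3814,.25,-1
```

```text
t 13.525 p [ 0.5101 -0.2892  0.085 ] th -80.24 J [-40.5  38.9  94.5   0.   46.6  39.8] F [-0.5  1.3  0.6] Mz 0.01 op 0.286
.5106,-.2882,.19,-80.2 -> [  0.07  -0.09 -10.5 ] [-0.    0.   -0.04]
.44,.08,.25,-40 -> [ -0.64 -37.58 -16.5 ] [ -0.     0.   -40.24]
.5465,.3814,.25,-1 -> [ 14.96 -65.47 -16.5 ] [ -0.    -0.   -79.24]
```

Still closing, so I'll give it a few more rows.

Request:
apply_moves:
  steps:
    - [[0,0,0,0,0,0,-1],[0,0,0,0,0,0,-1],[0,0,0,0,0,0,-1],[0,0,0,0,0,0,-1]]

```text
time_s: 14.02
position: [0.5101, -0.2893, 0.0851]
tcp_rot: [[0.986, 0.17, 0.0], [0.17, -0.986, -0.0], [0.0, 0.0, -1.0]]
force: [-0.3, -0.2, -0.3]
opening: 0.188
grasp_force: 30.0
```

Request:
apply_moves:
  steps:
    - [[0,0,-1,0,0,0,-1],[0,0,-3,0,0,0,-1],[0,0,-6,0,0,0,-1],[0,0,-9,0,0,0,-1],[-0.1,-1.5,-11.5,0,0,-2,-1],[-0.2,-4,-13.5,0,0,-5,-1],[-0.3,-8,-15,0,0,-9,-1],[-0.4,-12.5,-16.3,0,0,-14,-1],[-0.5,-17,-17,0,0,-19,-1],[-0.6,-21.5,-17.5,0,0,-24,-1],[-0.6,-26,-17.5,0,0,-29,-1],[-0.6,-30.5,-17.5,0,0,-34,-1],[-0.6,-35,-17.5,0,0,-39,-1],[0,-39.5,-17.5,0,0,-44,-1],[2,-43.5,-17.5,0,0,-50,-1],[4.3,-47.5,-17.5,0,0,-56,-1],[6.7,-51.5,-17.5,0,0,-62,-1],[9,-55.5,-17.5,0,0,-68,-1],[11.2,-59,-17.5,0,0,-73,-1],[13,-62,-17.5,0,0,-77,-1]]

```text
time_s: 16.52
position: [0.5329, 0.3454, 0.2603]
tcp_rot: [[0.053, 0.999, -0.0], [0.999, -0.053, -0.0], [-0.0, -0.0, -1.0]]
force: [0.6, -0.4, -1.3]
opening: 0.189
grasp_force: 30.0
```

```bash
python3 go.py .5465,.3814,.26,-1
```

```text
t 16.525 p [0.5329 0.3454 0.2603] th -3.06 J [22.9 29.5 78.8  0.  71.7 25.9] F [ 0.6 -0.4 -1.3] Mz 0.03 op 0.189
.5465,.3814,.26,-1 -> [3.67 1.16 0.03] [-0.02  0.   -2.06]
```

Request:
apply_moves:
  steps:
    - [[1.5,0.5,0,0,0,-1,-1],[3,0.9,0,0,0,-2,-1],[3.6,1.1,0,0,0,-2.1,-1],[3.7,1.15,0,0,0,-2.1,-1],[3.7,1.15,0,0,0,-2.1,-1]]

```text
time_s: 17.15
position: [0.5465, 0.3793, 0.2601]
tcp_rot: [[0.021, 1.0, -0.0], [1.0, -0.021, -0.001], [-0.001, -0.0, -1.0]]
force: [0.4, 0.3, -1.9]
opening: 0.194
grasp_force: 30.0
```

```bash
python3 go.py .5465,.3814,.26,-1; python3 - <<'E'
from h import *
t=bot.capture("top");s=bot.capture("side")
a=crop(s,285,185,365,285,5.6);b=crop(t,125,165,225,245,3.4)
c=np.zeros((580,800,3),np.uint8);c[:a.shape[0],:a.shape[1]]=a;b=b[:, :345];c[:b.shape[0],452:452+b.shape[1]]=b
cv2.imwrite("pics/c6.png",c)
E
```

```text
t 17.15 p [0.5465 0.3793 0.2601] th -1.19 J [25.2 32.  74.1 -0.  73.9 26.4] F [ 0.4  0.3 -1.9] Mz -0.0 op 0.194
.5465,.3814,.26,-1 -> [ 0.21 -0.01  0.01] [-0.02  0.03 -0.19]
```

View pics/c6.png

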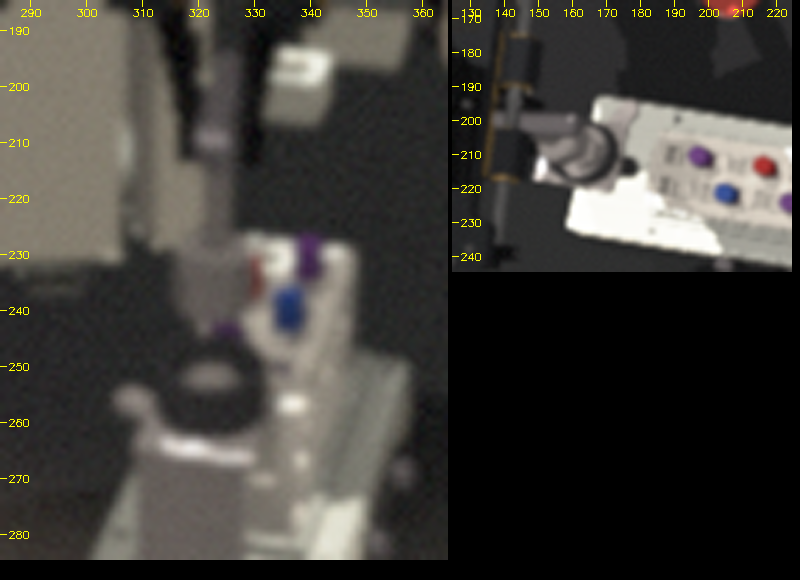

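```bash
python3 - <<'E'
from h import *
hx=np.array([.5465,.3814])
for uv in((177.1,194.1),(176.8,193.4),(176.2,196.1),(175.8,197)):
    d=atz("top",uv,.122)[:2]-hx;print(uv,np.hypot(*d),np.degrees(np.arctan2(d[1],d[0])))
for uv in((305,255.5),(306,256.5),(308,256)):
    d=atz("side",uv,.121)[:2]-hx;print("s",uv,np.hypot(*d),np.degrees(np.arctan2(d[1],d[0])))
for a in(-28.5,-32,-35.4):
    a=np.radians(a);X=[hx[0]+.049*np.cos(a),hx[1]+.049*np.sin(a),.122];print(np.degrees(a),"tip pred top",proj("top",X),"side",proj("side",X))
print("socket",proj("side",[.5465,.3793,.180]),"hex top",proj("side",[.5465,.3814,.149]))
for a in(82,85,88.8,92,95):
    r=np.radians(a);print("bar -end",a,proj("top",[.5465-.042*np.cos(r),.3793-.042*np.sin(r),.276]),"side +end",proj("side",[.5465+.042*np.cos(r),.3793+.042*np.sin(r),.276]))
E
```

```text
(177.1, 194.1) 0.046790473194944414 -26.3929280371906
(176.8, 193.4) 0.048003477640115165 -24.477091100449357
(176.2, 196.1) 0.04133813451222384 -27.359939300803816
(175.8, 197) 0.03889882803866253 -27.89873800210294
s (305, 255.5) 0.047966752419816135 -23.2580477458385
s (306, 256.5) 0.04373206723292083 -19.801504845115467
s (308, 256) 0.040720454299926385 -25.66143560496216
-28.500000000000004 tip pred top [178.16734635 193.68408641] side [305.65532361 254.1916432 ]
-32.0 tip pred top [179.14368144 194.2995011 ] side [306.41524761 253.66777086]
-35.4 tip pred top [180.05050717 194.95419545] side [307.20725124 253.18520803]
socket [323.27687317 238.665822  ] hex top [322.9091973  250.77010379]
bar -end 82 [160.82752772 203.41958832] side +end [319.70119328 208.85823977]
bar -end 85 [161.04636906 202.39883984] side +end [320.71316272 208.97093896]
bar -end 88.8 [161.24507183 201.09863459] side +end [322.00988466 209.08020862]
bar -end 92 [161.34387228 200.00132318] side +end [323.11046186 209.14280929]
bar -end 95 [161.37938237 198.97382568] side +end [324.14578122 209.17684584]
```

Request:
apply_moves:
  steps:
    - [[0.1,0,0.5,0,0,-1.5,-1],[0.2,0,1.5,0,0,-2.5,-1],[0.2,0,2.3,0,0,-2.5,-1],[0.2,0,2.6,0,0,-2.5,-1],[0.2,0,2.7,0,0,-2.5,-1],[0.2,0,2.7,0,0,-2.5,-1]]

```text
time_s: 18.0
position: [0.5468, 0.3822, 0.2332]
tcp_rot: [[-0.024, 1.0, 0.0], [1.0, 0.024, 0.0], [0.0, 0.0, -1.0]]
force: [-0.5, 0.1, -1.6]
opening: 0.186
grasp_force: 30.0
```

```bash
python3 go.py .5465,.3814,.233,1.5 .5465,.3814,.212,1.5
```

```text
t 18.0 p [0.5468 0.3822 0.2332] th 1.36 J [25.4 33.6 75.6 -0.  70.8 24. ] F [-0.5  0.1 -1.6] Mz -0.01 op 0.186
.5465,.3814,.233,1.5 -> [-0.08 -0.03  0.02] [ 0.02 -0.01 -0.14]
.5465,.3814,.212,1.5 -> [-0.08 -0.03  2.12] [ 0.02 -0.01 -0.14]
```

Request:
apply_moves:
  steps:
    - [[-0.05,0,0.1,0,0,0,-1],[-0.08,0,0.25,0,0,0,-1],[-0.08,0,0.4,0,0,0,-1],[-0.08,0,0.55,0,0,0,-1],[-0.08,0,0.65,0,0,0,-1],[-0.08,0,0.65,0,0,0,-1]]

```text
time_s: 18.75
position: [0.5472, 0.3815, 0.2275]
tcp_rot: [[-0.024, 1.0, 0.002], [1.0, 0.024, 0.001], [0.001, 0.002, -1.0]]
force: [-0.5, -0.3, 2.8]
opening: 0.186
grasp_force: 30.0
```

Request:
apply_moves:
  steps:
    - [[0,0,0.1,0,0,0,-1],[0,0,0.2,0,0,0,-1],[0,0,0.2,0,0,0,-1]]

```text
time_s: 19.12
position: [0.5478, 0.3817, 0.2271]
tcp_rot: [[-0.024, 1.0, 0.004], [1.0, 0.024, 0.001], [0.001, 0.004, -1.0]]
force: [-0.9, -0.6, 8.4]
opening: 0.192
grasp_force: 30.0
```

```bash
python3 -c "
from rig import bot
s=bot.read_state();print(s['position'],s['force'],s['moment'])"
```

```text
[0.54783712 0.38165946 0.22709557] [-0.88555643 -0.60561023  8.38889785] [-0.30491739  0.32014447  0.06073688]
```

Request:
apply_moves:
  steps:
    - [[0,0,-0.3,0,0,0,-1],[-0.03,-0.12,-0.3,0,0,0,-1],[-0.03,-0.12,-0.1,0,0,0,-1],[-0.03,-0.12,0.1,0,0,0,-1],[-0.03,-0.12,0.2,0,0,0,-1],[-0.03,-0.12,0.2,0,0,0,-1]]

```text
time_s: 19.88
position: [0.5451, 0.3809, 0.2216]
tcp_rot: [[-0.024, 1.0, -0.001], [1.0, 0.024, -0.0], [-0.0, -0.001, -1.0]]
force: [0.6, 0.3, -2.4]
opening: 0.187
grasp_force: 30.0
```

```bash
python3 -c "
from rig import bot
s=bot.read_state();print(s['position'],s['force'],s['moment'])"
```

```text
[0.54512855 0.38093945 0.2215831 ] [ 0.62895186  0.34591427 -2.38916465] [-0.0003994  -0.10004877 -0.02509304]
```

It dropped onto the head. I'll lower it the rest of the way.

Request:
apply_moves:
  steps:
    - [[0,0,0.2,0,0,0,-1],[0,0,0.4,0,0,0,-1],[0,0,0.6,0,0,0,-1],[0,0,0.8,0,0,0,-1],[0,0,0.95,0,0,0,-1],[0,0,1,0,0,0,-1],[0,0,1,0,0,0,-1]]

```text
time_s: 20.75
position: [0.5455, 0.381, 0.2125]
tcp_rot: [[-0.024, 1.0, -0.0], [1.0, 0.024, 0.0], [0.0, -0.0, -1.0]]
force: [1.1, 0.5, -2.1]
opening: 0.188
grasp_force: 30.0
```

```bash
python3 -c "
from rig import bot
s=bot.read_state();print(s['position'],s['force'],s['moment'])"
```

```text
[0.54551883 0.38098878 0.21249976] [ 1.13257182  0.46096975 -2.0998185 ] [ 0.02109792 -0.03237859 -0.03133775]
```

Request:
apply_moves:
  steps:
    - [[0,0,0,0,0,3,-1],[0,0,0,0,0,7,-1],[0,0,0,0,0,12,-1],[0,0,0,0,0,17,-1],[0,0,0,0,0,22,-1],[0,0,0,0,0,27,-1],[0,0,0,0,0,32,-1],[0,0,0,0,0,37,-1],[0,0,0,0,0,42,-1],[0,0,0,0,0,47,-1],[0,0,0,0,0,52,-1],[0,0,0,0,0,57,-1],[0,0,0,0,0,60,-1]]

```text
time_s: 22.38
position: [0.545, 0.382, 0.2126]
tcp_rot: [[0.855, 0.519, -0.001], [0.519, -0.855, 0.002], [0.001, -0.002, -1.0]]
force: [-1.0, 2.7, -2.5]
opening: 0.194
grasp_force: 30.0
```

```bash
python3 go.py; python3 -c "
from rig import bot
s=bot.read_state();print(s['position'],s['force'],s['moment'])"
```

```text
t 22.375 p [0.545  0.382  0.2126] th -58.71 J [25.4 34.7 77.   0.1 68.3 84. ] F [-1.   2.7 -2.5] Mz 0.16 op 0.194
[0.54504055 0.38204926 0.21255235] [-1.03376935  2.686948   -2.48107276] [0.46265552 0.17696344 0.16232231]
```

Request:
apply_moves:
  steps:
    - [[0,0,0,0,0,3,-1],[0,0,0,0,0,6,-1],[0,0,0,0,0,9,-1],[0,0,0,0,0,12,-1],[0,0,0,0,0,14,-1],[0,0,0,0,0,14,-1]]

```text
time_s: 23.12
position: [0.5453, 0.3819, 0.2126]
tcp_rot: [[0.954, 0.299, -0.0], [0.299, -0.954, 0.002], [0.0, -0.002, -1.0]]
force: [-0.9, 4.6, -1.4]
opening: 0.186
grasp_force: 30.0
```

```bash
python3 go.py
```

```text
t 23.125 p [0.5453 0.3819 0.2126] th -72.61 J [25.4 34.7 77.   0.1 68.3 97.9] F [-0.9  4.6 -1.4] Mz 0.12 op 0.186
```

Request:
apply_moves:
  steps:
    - [[0,0,0,0,0,2,-1],[0,0,0,0,0,4,-1],[0,0,0,0,0,4,-1]]

```text
time_s: 23.5
position: [0.5454, 0.3815, 0.2125]
tcp_rot: [[0.973, 0.23, -0.0], [0.23, -0.973, 0.001], [0.0, -0.001, -1.0]]
force: [0.1, 5.8, -3.4]
opening: 0.193
grasp_force: 30.0
```

```bash
python3 go.py
```

```text
t 23.5 p [0.5454 0.3815 0.2125] th -76.72 J [2.53e+01 3.47e+01 7.70e+01 1.00e-01 6.83e+01 1.02e+02] F [ 0.1  5.8 -3.4] Mz 0.13 op 0.193
```

Request:
apply_moves:
  steps:
    - [[0,0,0,0,0,2,-1],[0,0,0,0,0,4,-1],[0,0,0,0,0,4,-1]]

```text
time_s: 23.88
position: [0.5455, 0.3815, 0.2126]
tcp_rot: [[0.987, 0.161, 0.0], [0.161, -0.987, 0.001], [0.0, -0.001, -1.0]]
force: [0.2, 4.8, -2.7]
opening: 0.188
grasp_force: 30.0
```

```bash
python3 go.py
```

```text
t 23.875 p [0.5455 0.3815 0.2126] th -80.72 J [2.53e+01 3.47e+01 7.70e+01 1.00e-01 6.83e+01 1.06e+02] F [ 0.2  4.8 -2.7] Mz 0.12 op 0.188
```

Request:
apply_moves:
  steps:
    - [[0,0,0,0,0,2,-1],[0,0,0,0,0,3,-1],[0,0,0,0,0,3,-1]]

```text
time_s: 24.25
position: [0.5456, 0.3816, 0.2126]
tcp_rot: [[0.994, 0.109, 0.0], [0.109, -0.994, 0.001], [0.0, -0.001, -1.0]]
force: [0.4, 5.6, -2.8]
opening: 0.189
grasp_force: 30.0
```

```bash
python3 go.py;  python3 - <<'E'
from h import *
t=bot.capture("top");s=bot.capture("side")
a=crop(s,285,195,365,275,5.6);b=crop(t,125,165,225,245,3.4)
c=np.zeros((580,800,3),np.uint8);c[:a.shape[0],:a.shape[1]]=a;b=b[:, :345];c[:b.shape[0],452:452+b.shape[1]]=b
cv2.imwrite("pics/c7.png",c)
E
```

```text
t 24.25 p [0.5456 0.3816 0.2126] th -83.72 J [2.53e+01 3.47e+01 7.70e+01 1.00e-01 6.83e+01 1.09e+02] F [ 0.4  5.6 -2.8] Mz 0.14 op 0.189
```

View pics/c7.png

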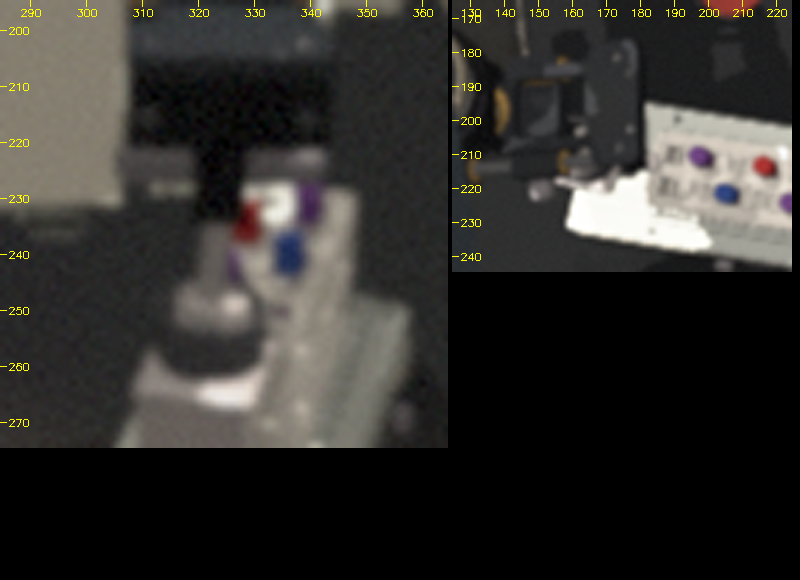

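The tongue has left its open position: the blob at (308,256) in the side view is gone. The bar spans (306,223.5) to (343,222.5). Torque is still steady, so I'll keep turning until it rises.

Request:
apply_moves:
  steps:
    - [[0,0,0,0,0,2,-1],[0,0,0,0,0,4,-1],[0,0,0,0,0,4,-1]]

```text
time_s: 24.72
position: [0.5457, 0.3816, 0.2126]
tcp_rot: [[0.999, 0.04, 0.001], [0.04, -0.999, 0.001], [0.001, -0.001, -1.0]]
force: [-0.2, 5.0, -2.7]
opening: 0.191
grasp_force: 30.0
```

```bash
python3 go.py; python3 - <<'E'
from h import *
for a in(4,6.3,10,14,18):
    r=np.radians(a);e=.042*np.array([np.cos(r),np.sin(r)]);p=np.array([.5456,.3816])
    print(a,[np.round(proj("side",[*(p+k*e),.2205]),1) for k in(1,-1)])
E
```

```text
t 24.725 p [0.5457 0.3816 0.2126] th -87.71 J [2.53e+01 3.47e+01 7.70e+01 1.00e-01 6.82e+01 1.13e+02] F [-0.2  5.  -2.7] Mz 0.19 op 0.191
4 [array([305.3, 223. ]), array([342.6, 224.1])]
6.3 [array([305.3, 223.3]), array([342.6, 223.7])]
10 [array([305.3, 223.9]), array([342.5, 223.2])]
14 [array([305.4, 224.5]), array([342.3, 222.6])]
18 [array([305.6, 225.1]), array([342., 222.])]
```

Request:
apply_moves:
  steps:
    - [[0,0,0,0,0,2,-1],[0,0,0,0,0,4,-1],[0,0,0,0,0,4,-1]]

```text
time_s: 25.1
position: [0.5457, 0.3813, 0.2127]
tcp_rot: [[1.0, -0.029, 0.001], [-0.029, -1.0, 0.001], [0.001, -0.001, -1.0]]
force: [0.7, 5.1, -2.6]
opening: 0.186
grasp_force: 30.0
```

```bash
python3 go.py; python3 - <<'E'
from h import *
s=bot.capture("side")
cv2.imwrite("pics/c8.png",crop(s,290,205,360,270,8.5))
E
```

```text
t 25.1 p [0.5457 0.3813 0.2127] th -91.65 J [ 25.3  34.7  77.    0.   68.3 117. ] F [ 0.7  5.1 -2.6] Mz 0.26 op 0.186
```

View pics/c8.png

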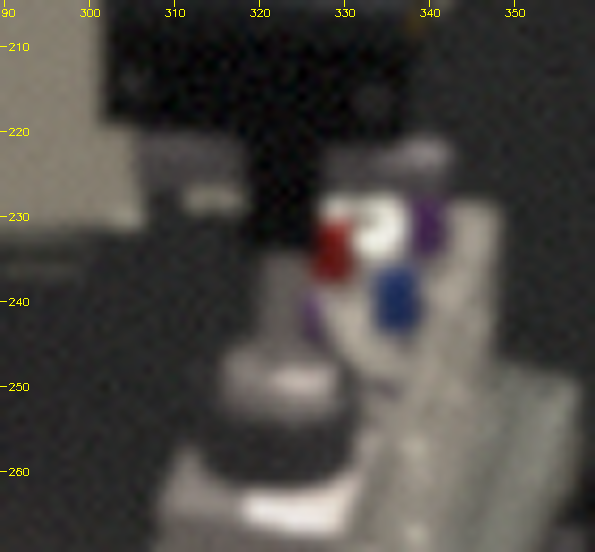

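Moment has risen from 0.13 to 0.26 N m and the bar no longer follows, so the tongue is at its stop. I'll ease back within the play and lift off.

Request:
apply_moves:
  steps:
    - [[0,0,0,0,0,-3,-1],[0,0,0,0,0,-6,-1],[0,0,0,0,0,-9,-1],[0,0,0,0,0,-10,-1],[0,0,-0.4,0,0,-10,-1],[0,0,-1,0,0,-10,-1],[0,0,-2,0,0,-10,-1],[0,0,-3.2,0,0,-10,-1],[0,0,-4.5,0,0,-10,-1],[0,0,-5,0,0,-10,-1],[0,0,-5,0,0,-10,-1]]

```text
time_s: 26.52
position: [0.5457, 0.3809, 0.2633]
tcp_rot: [[0.989, 0.145, 0.001], [0.145, -0.989, 0.0], [0.001, 0.0, -1.0]]
force: [-0.4, 1.1, -1.4]
opening: 0.189
grasp_force: 30.0
```

```bash
python3 go.py .44,.08,.24,-80.2 .5101,-.2892,.18,-80.2; python3 -c "
from h import *
cv2.imwrite('pics/t9.png',bot.capture('top'));cv2.imwrite('pics/s9.png',bot.capture('side'))"
```

```text
t 26.525 p [0.5457 0.3809 0.2633] th -81.64 J [ 25.3  31.8  73.9  -0.   74.2 107. ] F [-0.4  1.1 -1.4] Mz 0.04 op 0.189
.44,.08,.24,-80.2 -> [-14.84  28.23   2.32] [ 0.   -0.06 -1.44]
.5101,-.2892,.18,-80.2 -> [-13.28  65.78   8.32] [ 0.   -0.06 -1.44]
```

Request:
apply_moves:
  steps:
    - [[-0.5,1,0,0,0,0,-1],[-2,4,0,0,0,0,-1],[-4.3,8,0,0,0,-1.4,-1],[-6.6,12.5,0,0,0,-1.4,-1],[-9,17,0,0,0,-1.4,-1],[-11.5,21.5,0.3,0,0,-1.4,-1],[-13.5,26,1,0,0,-1.4,-1],[-14.7,30,1.6,0,0,-1.4,-1],[-15,34,2.3,0,0,-1.4,-1],[-15,38,3,0,0,-1.4,-1],[-15,42,3.7,0,0,-1.4,-1],[-14.8,46,4.5,0,0,-1.4,-1],[-14.5,50,5.2,0,0,-1.4,-1],[-14.2,54,6,0,0,-1.4,-1],[-13.9,58,6.8,0,0,-1.4,-1],[-13.6,61.5,7.4,0,0,-1.4,-1],[-13.4,64,8,0,0,-1.4,-1],[-13.3,65.3,8.3,0,0,-1.4,-1],[-13.3,65.8,8.3,0,0,-1.4,-1],[-13.3,65.8,8.3,0,0,-1.4,-1]]

```text
time_s: 29.12
position: [0.5094, -0.2886, 0.1796]
tcp_rot: [[0.985, 0.17, -0.0], [0.17, -0.985, 0.001], [-0.0, -0.001, -1.0]]
force: [-0.5, -0.4, -1.2]
opening: 0.187
grasp_force: 30.0
```

Request:
apply_moves:
  steps:
    - [[0,0,0,0,0,0,-1],[0,0,0,0,0,0,-1]]

```text
time_s: 29.38
position: [0.5096, -0.2885, 0.1798]
tcp_rot: [[0.985, 0.17, -0.0], [0.17, -0.985, 0.0], [-0.0, -0.0, -1.0]]
force: [-0.0, -0.3, -1.4]
opening: 0.187
grasp_force: 30.0
```

```bash
python3 go.py .5101,-.2892,.13,-80.2 .5101,-.2892,.085,-80.2; python3 - <<'E'
from h import *
t=bot.capture("top");s=bot.capture("side")
c=np.zeros((590,800,3),np.uint8)
for im,(x,y) in ((crop(s,285,225,355,300,5.2),(0,0)),(crop(s,315,110,390,205,5),(370,0)),(crop(t,145,185,225,230,4.2),(0,395))):
    im=im[:590-y,:800-x];c[y:y+im.shape[0],x:x+im.shape[1]]=im
cv2.imwrite("pics/c9.png",c)
E
```

```text
t 29.375 p [ 0.5096 -0.2885  0.1798] th -80.18 J [-40.4  31.   90.9   0.   58.1  39.7] F [-0.  -0.3 -1.4] Mz -0.02 op 0.187
.5101,-.2892,.13,-80.2 -> [0.04 0.07 4.98] [-0.01  0.    0.02]
.5101,-.2892,.085,-80.2 -> [0.04 0.07 9.48] [-0.01  0.    0.02]
```

View pics/c9.png

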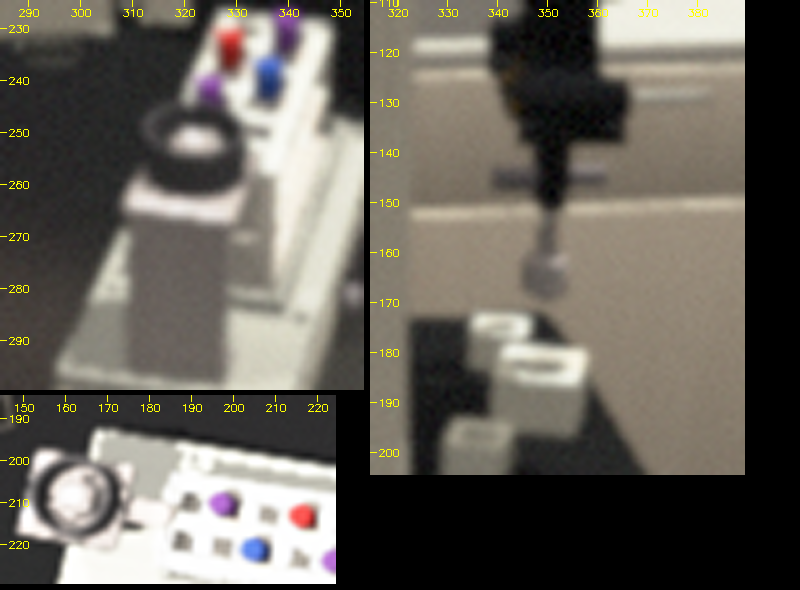

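In the top view the tongue now points along nest −y, at about (181,212.6), over the rack's end. The key hangs upright above its stand, at (350,165) over the bore at (349,182). I'll lower it.

Request:
apply_moves:
  steps:
    - [[0,0.1,1.5,0,0,0,-1],[0,0.1,3.5,0,0,0,-1],[0,0.1,5,0,0,0,-1],[0,0.1,6,0,0,0,-1],[0,0.1,7,0,0,0,-1],[0,0.1,8,0,0,0,-1],[0,0.1,8.8,0,0,0,-1],[0,0.1,9.3,0,0,0,-1],[0,0.1,9.4,0,0,0,-1],[0,0.1,9.4,0,0,0,-1]]

```text
time_s: 30.72
position: [0.5099, -0.2905, 0.0857]
tcp_rot: [[0.986, 0.17, 0.0], [0.17, -0.986, -0.0], [0.0, 0.0, -1.0]]
force: [-0.6, -0.5, -0.4]
opening: 0.186
grasp_force: 30.0
```

```bash
python3 go.py; python3 - <<'E'
from h import *
for uv in((181.4,212.6),(183,212.9)):
    d=atz("top",uv,.122)[:2]-np.array([.546,.3812]);print(np.hypot(*d),np.degrees(np.arctan2(d[1],d[0])),"want -97.25")
E
```

```text
t 30.725 p [ 0.5099 -0.2905  0.0857] th -80.24 J [-40.6  38.9  94.4   0.   46.7  39.7] F [-0.6 -0.5 -0.4] Mz -0.05 op 0.186
0.0357091100057508 -97.08029286495096 want -97.25
0.039801957212756006 -97.28291968457339 want -97.25
```

Request:
apply_moves:
  steps:
    - [[0,-0.1,0.05,0,0,0,-1],[0,-0.1,0.1,0,0,0,-1],[0,-0.1,0.1,0,0,0,-1],[0,-0.1,0.1,0,0,0,-0.5],[0,-0.1,0.1,0,0,0,0.2],[0,-0.1,0.1,0,0,0,1],[0,-0.1,0.1,0,0,0,1],[0,-0.1,0.1,0,0,0,1],[0,-0.1,0.1,0,0,0,1],[0,-0.1,0.1,0,0,0,1],[0,-0.1,-1,0,0,0,1],[0,-0.1,-3,0,0,0,1],[0,-0.1,-6,0,0,0,1],[0,-0.1,-9,0,0,0,1],[0,3,-11,0,0,0,1],[0,3,-11,0,0,0,1],[0,3,-11,0,0,0,1]]

```text
time_s: 32.85
position: [0.514, -0.3188, 0.1951]
tcp_rot: [[0.986, 0.169, -0.001], [0.169, -0.986, 0.002], [-0.001, -0.002, -1.0]]
force: [-0.7, 0.4, -0.9]
opening: 0.999
grasp_force: 0.0
```

```bash
python3 go.py; python3 - <<'E'
from h import *
t=bot.capture("top");s=bot.capture("side")
c=np.zeros((590,800,3),np.uint8)
for im,(x,y) in ((crop(s,230,215,370,315,3.2),(0,0)),(crop(s,320,125,375,205,5),(460,0)),(crop(t,140,120,270,260,2),(0,325)),(crop(t,370,190,480,260,4),(270,410))):
    im=im[:590-y,:800-x];c[y:y+im.shape[0],x:x+im.shape[1]]=im
cv2.imwrite("pics/c10.png",c)
E
```

```text
t 32.85 p [ 0.514  -0.3188  0.1951] th -80.26 J [-42.4  31.3  87.2   0.   61.6  37.9] F [-0.7  0.4 -0.9] Mz 0.05 op 0.999
```

View pics/c10.png

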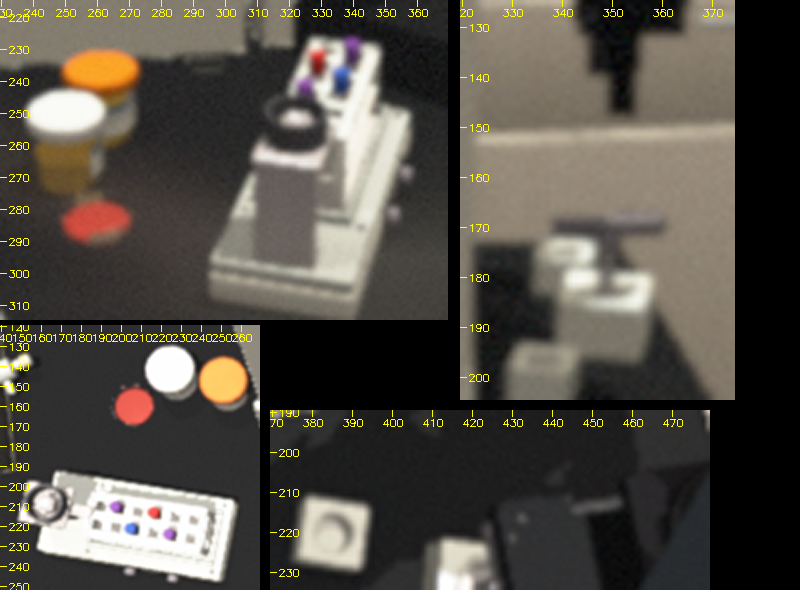

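The key stands upright and fully down, with its bar at (349,169.5) as it was at the start. The rack is clamped, and the cups and dish haven't moved. I'll hand in.

```bash
python3 -c "
from rig import bot
print(bot.hand_in())"
```

```text
the job is handed in; nothing more can be done
None
```

I handed the job in at about 33 s: the rack is seated in the nest, the tongue is turned fully home over its end, and the key is back upright in its stand, with the cups and dish left where they were.

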